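Fold back the cover of the cup caddy

ROBOT

A 6-joint arm with a two-finger parallel gripper is mounted at the origin on the work surface. World frame = base frame: x ahead of the robot, y to its left, z up, the work surface at z = 0. Lengths are in mm, angles in degrees, forces in N, time in s.
With the tool pointing down it reaches from about 275 to 850 mm from the base axis. Payload 5.2 kg.
Tool frame: the origin (TCP) lies at the very end of the fingers, on their centre line; the grasp point (between the pads) lies 19 mm behind it (env.grasp_offset is the distance from the TCP to the grasp point, in mm); z points along the fingers, y is the direction in which the jaws open and shut (so a half turn about z gives the same grasp; the last joint's range is limited). The gripper opens to 85 mm and grips with 20 to 120 N. Pads are 22 mm wide; open, the fingers measure 114 mm over their backs; the gripper's body (76 mm by 85 mm) begins 54 mm behind the grasp point. The pads swing forward as they close: fully open they stand 13 mm farther back than shut.
Start: joints at [54.271, 14.817, 87.949, -0, 77.235, -11.62], TCP at [224.649, 502.033, 192.01] pointing down, gripper open.
Joint ranges: [-179.93, 179.93], [-52.35, 119.4], [10.71, 147.94], [-69.91, 249.91], [12.55, 155.21], [-178.61, 178.61]. Speed limits (degrees/s): [147.25, 147.25, 180, 180, 180, 180].

INTERFACE

Orientations are given as [roll, pitch, yaw] about the fixed x, y, z axes, in that order (R = Rz(yaw) Ry(pitch) Rx(roll)).
In Python, from rig import env gives the robot as it stands.
- The arm moves only by the shell command python3 -m creep 'ROWS' [FORCE]. ROWS is JSON, a list of rows, each a list of 5 numbers: the opening, from -1 (shut) to 1 (fully open), then the shift along the world's x, y, z in m, then the turn about the world's z in degrees. In form: [[hand, dx, dy, dz, twist], ...]. A call has 1 to 20 rows; each row shifts and turns the commanded pose from where the row before left it; what a row does not reach is not made up. A row lasts 1/8 s, in which the tool goes at most 62.5 mm and 10.7 degrees, less where a joint would pass 70% of its speed; a pose out of reach is approached as far as the arm can. A call is refused whole if a number of a shift passes 0.0625 or a number of a turn 10.7, either way. A call with a gripper value outside its range is refused whole. The fingers move at their own pace and stop on an object; FORCE is the grip in N (left out, the last holds). Time passes only in rows, so rows that do not move let the fingers close. It gives the time, the measured TCP pose, the force and the opening at its end, in the units of the state.
- env.get_obs(): the state, without advancing time (a new reading comes with each control period).
- env.get_image(name): name is "scene" or "top"; returns the picture (480x640x3 uint8, red, green, blue); there is no depth.
- env.camera_params(name): a dict with "camera_matrix" (3x3 intrinsics, pixels), "rvec" (rotation vector, rad) and "tvec" (3), from world to camera coordinates, as OpenCV has them. Camera axes: x right, y down, z forward; pixel columns grow to the right and rows downward; lengths in mm; the calibration is good to about 2 mm. A picture is of the moment at which its call begins. camera_params takes no time and is no camera call.
- env.hand_in(): hands the job in, once; it reports no verdict.
The state is a dict: "time": time; "qpos": joint angles; "joint_vel": joint speeds; "joint_torque": joint torques, N m; "position": TCP position; "tcp_rot": TCP orientation; "wrist_force": force on the tool from outside, world axes, zero at the start; "ft_torque": the same for the moment, N m; "width": opening from 0.0 (shut) to 1.0 (fully open).
Only numpy, scipy, OpenCV 4.12 (cv2) and the standard library are available. Lean on these libraries where they do the work, as an engineer would, in place of code of your own. Each camera call takes 0.05 s, during which the arm holds its last target.

TASK

The black cup caddy on the coffee counter has a two-panel folding cover; its front panel, the one with the orange edge strip, was left standing half open. Push that panel over to the back until it lies flat on the rear panel, so that the cups can be reached, and leave the rear panel down on the caddy. Leave the cover of the white caddy as it stands.

Things in the scene. Friction and masses are not known exactly. Their poses are not given: they have to be found in the camera images.
- cup_caddy: black box, 164 (x) by 140 (y) mm, 86 high, holding cups, fixed on a wooden riser of varying height (10 to 60). Origin: centre of the box's underside, on the riser; x points to its back, away from the robot within 15 degrees; z up. Cover: two black panels 80 long (x), 136 wide, 5 thick, no handles; the rear one lies on the rear half. Hinge line between them: along y at x = 0, 92 mm above the origin
- cup_flap (a joint): angle (rad) of the black caddy's front panel (orange strip on its free edge, 80 mm from the hinge line) to the rear panel: 0 closed over the front half, 1.57 upright, 3.14 folded back flat on the rear panel (upper face then 97 mm above the box's origin). Starts 1.05 to 1.45, leaning to the robot. Stiff hinge (0.1 N m): stays where it is left, so push it all the way down
- cup_rear (a joint): angle (rad) of the black caddy's rear panel: 0 = lying down on the box, grows as its front edge is lifted. Starts at 0 and is to end there. Same stiff hinge, along the box's back edge (x = 80 mm, 92 mm above the origin)
- pod_edge (a point): middle of the free edge of the front panel of the white caddy: a bystander of the same build and size on its own riser, with grey panels and a white edge strip; its front panel also stands part open and is to be left so

How it is judged (in metres and radians):
At the end, for the whole second after the job is handed in: The black caddy's front panel lies folded back on its rear panel (within about 12 degrees of flat) and at rest, the rear panel lies down on the box (lifted less than 7 degrees), and the free edge of the white caddy's front panel is within 20 mm of where it started (value of joint cup_flap above 2.92 rad and value of joint cup_rear below 0.12 rad and velocity of joint cup_flap between -0.1 and 0.1 rad/s and distance of pod_edge from where it was at the start of the episode below 0.02 m); the robot touches nothing.
It fails at once if the white caddy's cover is moved (its front panel's free edge by more than 20 mm) (distance of pod_edge from where it was at the start of the episode above 0.02 m).
It also fails if it takes over 29 s, if anything falls off the work surface, if the arm or the gripper's body presses on something with over 40 N, if the wrist force passes 120 N, or if a joint passes its speed limit or range.

## Working session

There is one attempt and no reset: what is moved stays moved. The work goes in short steps, Python scripts to look and compute and a shell command to move; the robot and the scene stay as the last step left them, time stands still between calls to the robot, and variables do not carry over. Pictures are saved under pics/ and viewed, and the job is handed in when it is done.

```bash
mkdir -p pics; ls
python3 - <<'E'
from rig import env
import cv2
for n in("scene","top"):
    cv2.imwrite(f"pics/{n}0.png",cv2.cvtColor(env.get_image(n),cv2.COLOR_RGB2BGR))
    p=env.camera_params(n);print(n,p)
o=env.get_obs();print(o["time"],o["position"],o["tcp_rot"])
E
```

```text
pics
scene {'camera_matrix': array([[471.7850559 ,   0.        , 325.91219051],
       [  0.        , 471.7850559 , 247.66863806],
       [  0.        ,   0.        ,   1.        ]]), 'rvec': array([ 2.163074  ,  1.19483068, -0.46103967]), 'tvec': array([-266.41393976, -243.88024243, 1251.95373263])}
top {'camera_matrix': array([[509.14846907,   0.        , 305.39666803],
       [  0.        , 509.14846907, 237.83240403],
       [  0.        ,   0.        ,   1.        ]]), 'rvec': array([ 2.14657122, -2.20966945,  0.08939949]), 'tvec': array([  6.43923982, 529.52425823, 804.76184366])}
0.1 [224.31595191 501.59604401 191.25881128] [-1.79907203e+02 -2.03612616e-02  1.55890069e+02]
```

View pics/scene0.png

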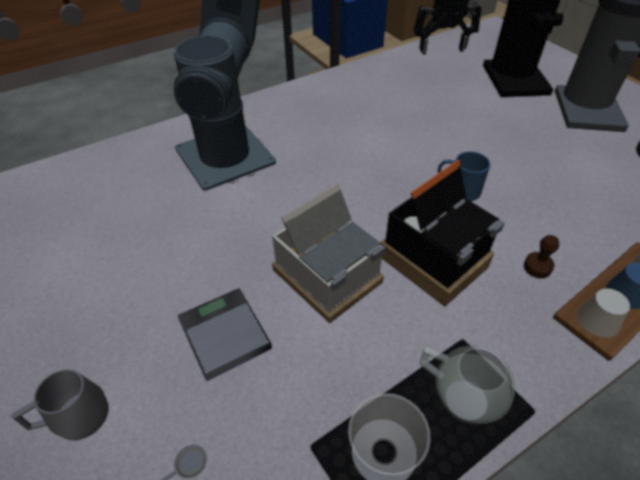

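View pics/top0.png

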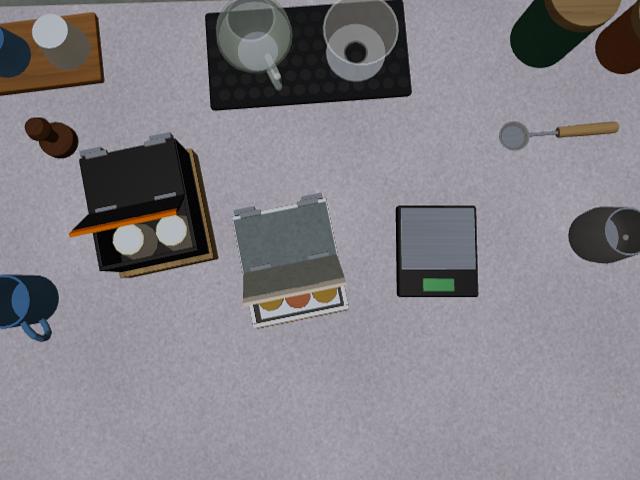

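The robot's front is at the bottom of the top view and +y is to the left. The orange strip runs from about (71,234) to (182,211) in the top view and from (413,194) to (461,166) in the scene view. I'll enlarge both views.

Run:
```python
import cv2
a=cv2.imread("pics/scene0.png")[130:310,360:520];b=cv2.imread("pics/top0.png")[110:290,50:230]
cv2.imwrite("pics/sc.png",cv2.convertScaleAbs(cv2.resize(a,None,fx=3.3,fy=3.3,interpolation=2),alpha=1.8,beta=20));cv2.imwrite("pics/tc.png",cv2.convertScaleAbs(cv2.resize(b,None,fx=3.3,fy=3.3,interpolation=2),alpha=1.8,beta=20))
```

```text
(no output)
```

View pics/sc.png

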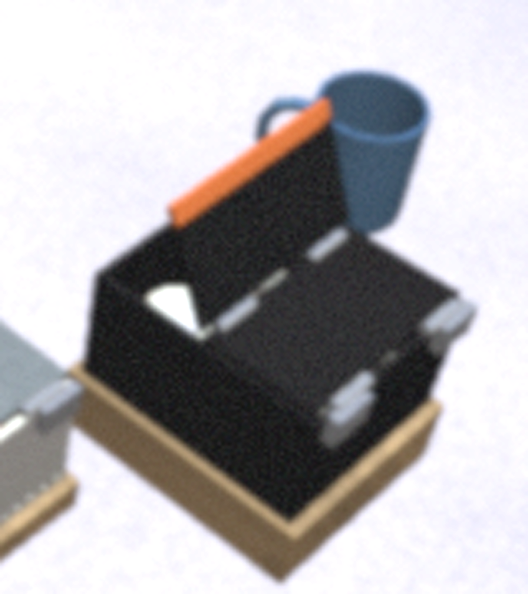

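View pics/tc.png

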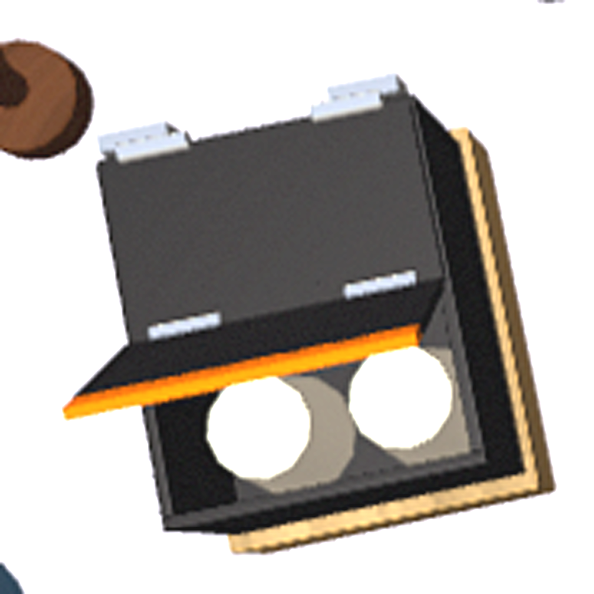

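```bash
cat > h.py <<'E'
import numpy as np,cv2
from scipy.optimize import least_squares
from rig import env
P={n:env.camera_params(n) for n in("scene","top")}
def proj(n,X):
    p=P[n];return cv2.projectPoints(np.float64(X).reshape(-1,3),p["rvec"],p["tvec"],p["camera_matrix"],None)[0].reshape(-1,2)
def tri(a,b):
    M=[p["camera_matrix"]@np.c_[cv2.Rodrigues(p["rvec"])[0],p["tvec"]] for p in (P["scene"],P["top"])]
    h=cv2.triangulatePoints(M[0],M[1],np.float64(a).reshape(2,1),np.float64(b).reshape(2,1));return (h[:3]/h[3]).ravel()
E
python3 - <<'E'
from h import *
s=lambda u,v:(360+u/3.3,130+v/3.3); t=lambda u,v:(50+u/3.3,110+v/3.3)
A={'tipR':(s(180,215),t(420,336)),'tipL':(s(325,107),t(68,410)),'hR':(s(205,335),t(443,280)),'hL':(s(348,230),t(130,343)),'bL':(s(465,298),t(98,165))}
for k,(a,b) in A.items():
    X=tri(a,b);print(k,X.round(1),(proj("scene",X)-a).round(1),(proj("top",X)-b).round(1))
# model fit
loc={'tipR':lambda f:(-80*np.cos(f)-0*np.sin(f),-68,92+80*np.sin(f)),'tipL':lambda f:(-80*np.cos(f),68,92+80*np.sin(f)),'hR':lambda f:(0,-68,92),'hL':lambda f:(0,68,92),'bL':lambda f:(80,68,92)}
def W(q,k):
    c,s_=np.cos(q[3]),np.sin(q[3]);l=loc[k](q[4]);return np.array([q[0]+c*l[0]-s_*l[1],q[1]+s_*l[0]+c*l[1],q[2]+l[2]])
def r(q): return np.concatenate([np.r_[proj("scene",W(q,k))[0]-A[k][0],proj("top",W(q,k))[0]-A[k][1]] for k in A])
z=least_squares(r,[600,200,30,0,1.2],loss="soft_l1",x_scale=[100,100,30,.2,.3]);print(z.x,np.degrees(z.x[3]));print(r(z.x).round(1))
# white caddy flap tips
for a,b in [((285,220),(342,287)),((340,189),(247,299))]: print('white',tri(a,b).round(1))
E
```

```text
tipR [552.7 153.7 206.6] [[-1.   0.2]] [[-1.1 -0.6]]
tipL [526.6 286.  207.1] [[ 0.7 -0.2]] [[0.8 0.5]]
hR [585.2 159.3 139. ] [[ 0.1 -0. ]] [[0.1 0. ]]
hL [561.6 292.5 135.4] [[ 1.  -0.3]] [[1.1 0.6]]
bL [639.9 307.9 135.2] [[ 0.3 -0.1]] [[0.3 0.2]]
[5.73813924e+02 2.26369608e+02 4.33139432e+01 1.83765034e-01
 1.11822967e+00] 10.528960879202145
[-1.5 -0.2 -0.8 -0.   1.2 -0.3  0.1  0.1  0.2  1.7  0.5 -0.3  1.2 -0.5
  0.6  0.8  0.4 -0.1  0.3  0.1]
white [450.9 -54.7 170.4]
white [439.2  70.8 176.2]
```

Both views fit within about 1.5 px. The black caddy origin is near (574, 226, 43) with a yaw of 10.5°, the flap is at about 1.12 rad and its edge is at z≈207. I'll move the closed fingers to the robot side of the panel's edge.

```bash
python3 -m creep '[[-1,0.0326,-0.0365,0,4.3],[-1,0.0326,-0.0365,0,4.3],[-1,0.0326,-0.0365,0,4.3],[-1,0.0326,-0.0365,0,4.3],[-1,0.0326,-0.0365,0,4.3],[-1,0.0326,-0.0365,0,4.3],[-1,0.0326,-0.0365,0,4.3],[-1,0.0326,-0.0365,0,4.3],[-1,0,0,0,0],[-1,0,0,0,0]]'
```

```text
time: 1.35
position: [484.9, 210.0, 191.5]
tcp_rot: [180.0, -0.1, -169.8]
wrist_force: [0.1, -0.3, 1.0]
width: -0.007
```

```bash
cat > look.py <<'E'
import sys,cv2,numpy as np
from rig import env
t=sys.argv[1]
a=env.get_image("scene")[90:290,340:540];b=env.get_image("top")[90:310,30:250]
f=lambda i:cv2.convertScaleAbs(cv2.resize(cv2.cvtColor(i,cv2.COLOR_RGB2BGR),(400,400),interpolation=2),alpha=1.8,beta=20)
cv2.imwrite(f"pics/{t}.png",np.hstack([f(a),f(b)]))
E
python3 look.py a1
```

```text
(no output)
```

View pics/a1.png

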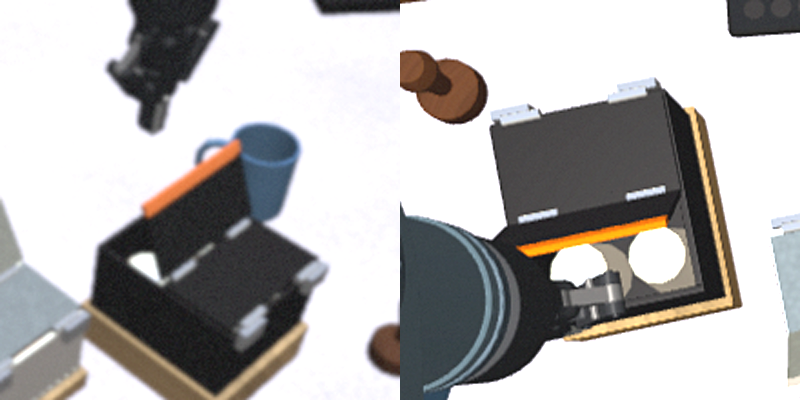

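The closed fingers stand in front of the orange strip, clear of everything. Next I'll push the panel to about upright.

```bash
python3 -m creep '[[-1,0.0128,0.0024,-0.005,0],[-1,0.0128,0.0024,-0.006,0],[-1,0.0098,0.0018,0,0],[-1,0.005,0.0009,0,0],[-1,0.005,0.0009,0,0],[-1,0.005,0.0009,0,0],[-1,0.005,0.0009,0,0],[-1,0.005,0.0009,0,0],[-1,0.005,0.0009,0,0],[-1,0.005,0.0009,0,0],[-1,0,0,0,0]]'; python3 look.py a2
```

```text
time: 2.82
position: [556.2, 222.9, 180.9]
tcp_rot: [-180.0, -0.0, -169.7]
wrist_force: [0.3, -0.5, 0.2]
width: -0.001
```

View pics/a2.png

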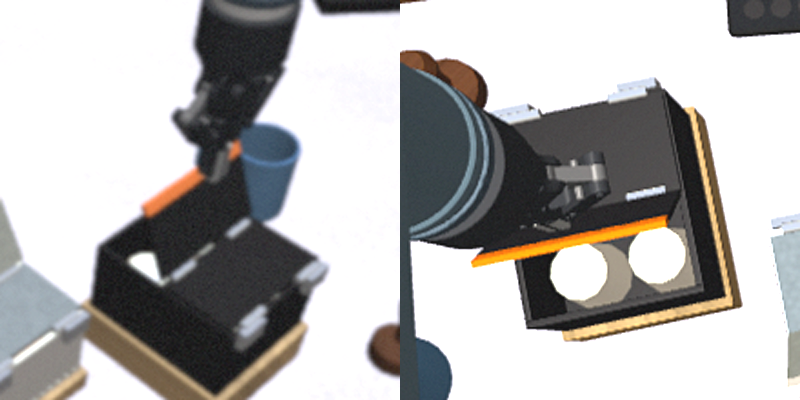

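The flap has not moved and the fingers appear to be above or behind the strip, with no contact force. I'll check the reported TCP against the images.

Run:
```python
from h import *
o=env.get_obs();print(o["position"],o["qpos"],o["width"],o["wrist_force"])
for X in (o["position"],[539,220,207],[574,226,136]):
  a=proj("scene",X)[0];b=proj("top",X)[0]
  print(a,b,"crop",(a-[340,90])*2,400+(b-[30,90])[0]*400/220,(b-[30,90])[1]*400/220)
a=env.get_image("scene")[120:220,400:500];b=env.get_image("top")[150:250,70:170]
f=lambda i:cv2.convertScaleAbs(cv2.resize(cv2.cvtColor(i,cv2.COLOR_RGB2BGR),(400,400),interpolation=2),alpha=2.5,beta=30)
cv2.imwrite("pics/a3.png",np.hstack([f(a),f(b)]))
```

```text
[555.75959874 222.92795025 180.9157982 ] [ 1.11930541e+01  2.02483735e+01  8.19253989e+01  9.02097132e-04
  7.78431776e+01 -8.90977796e+01] 0.0012620249507091766 [0.63605941 0.2770187  0.58126022]
[441.78470318 193.12993182] [128.60913478 213.04218441] crop [203.56940637 206.25986364] 579.2893359588618 223.71306256539464
[436.99896192 177.92952495] [123.73302688 223.41833905] crop [193.99792384 175.8590499 ] 570.4236852368002 242.57879826386286
[445.21383501 215.50830685] [137.54121102 204.45178118] crop [210.42767001 251.01661371] 595.5294745835388 208.0941476081064
```

View pics/a3.png

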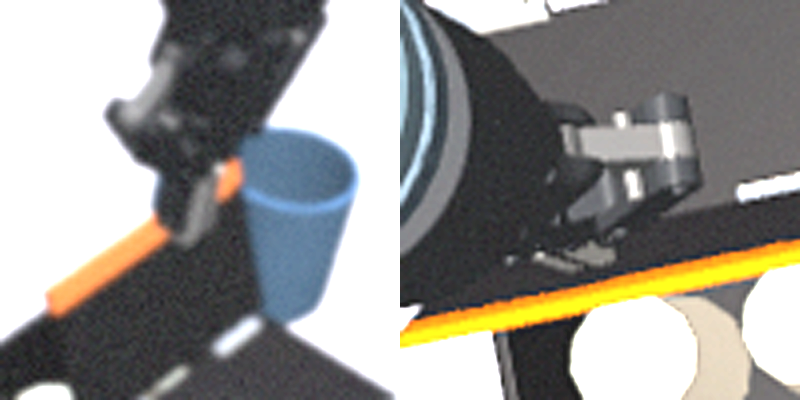

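Run:
```python
from h import *
a=(400+188/4,120+244/4)
for b in ((70+175/4,150+265/4),(70+195/4,150+268/4),(70+205/4,150+255/4)):
  X=tri(a,b);print(X,proj("scene",X)-a,proj("top",X)-b)
for z in (181,200,210,220,230): print(z,proj("scene",[555.8,222.9,z])[0],proj("top",[555.8,222.9,z])[0])
```

```text
[549.72910853 235.71840212 199.97038913] [[-0.30335251  0.08246671]] [[-0.32833686 -0.20093398]]
[549.94547282 231.17309446 201.18203906] [[-1.97027991  0.50790351]] [[-2.12772406 -1.34158932]]
[553.51722673 226.50939719 205.79643357] [[-2.13290583  0.5470589 ]] [[-2.29918359 -1.45371856]]
181 [441.79578186 193.11377246] [128.60807463 213.00272391]
200 [443.6331806  185.35261048] [123.43608343 211.04795999]
210 [444.62468482 181.16450222] [120.59138463 209.97280066]
220 [445.63363114 176.90271863] [117.65693351 208.86371927]
230 [446.66048389 172.56529836] [114.62841434 207.71908468]
```

Run:
```python
from h import *
for z in (191,200,210,220): print(z,proj("scene",[484.9,210,z])[0],proj("top",[484.9,210,z])[0], proj("scene",[224.3,501.6,z])[0])
f=lambda i:cv2.convertScaleAbs(i,alpha=2,beta=20)
i=f(cv2.resize(cv2.imread("pics/scene0.png")[0:100,400:500],(400,400),interpolation=2))
j=cv2.imread("pics/a1.png")[0:200,50:250];j=cv2.resize(j,(400,400),interpolation=2)
cv2.imwrite("pics/a4.png",np.hstack([i,j]))
```

```text
191 [412.96565319 170.75125258] [135.92694591 266.38739785] [438.71001657  72.43787   ]
200 [413.58623867 167.05280759] [133.55635475 266.19447685] [439.34726518  68.96293871]
210 [414.28674686 162.87805467] [130.84392128 265.97373639] [440.0641321   65.05384691]
220 [414.99908384 158.63280684] [128.04510283 265.74596584] [440.79045317  61.09320139]
```

View pics/a4.png

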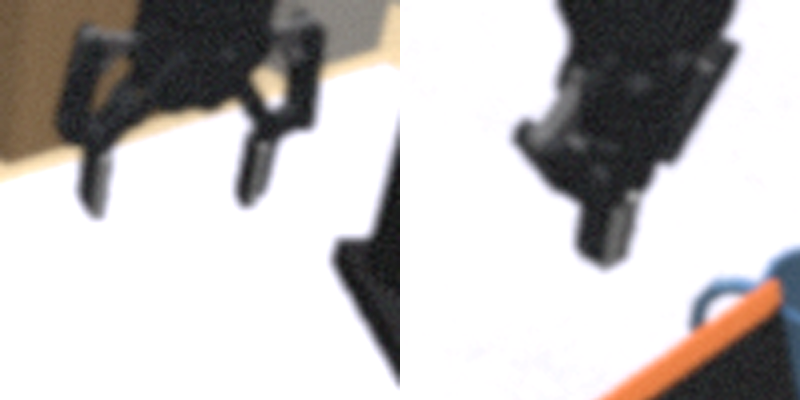

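```bash
python3 - <<'E'
from h import *
print("origin",proj("scene",[0,0,0]),proj("scene",[0,0,12]))
# riser bottom far corner black: scene (445,302)~ back -y ; scale corners: scene (240,291),(179,322),(207,377),(271,347)
for n,a,b in [("scale",(240,291),(478,296)),("scale",(179,322),(397,296)),("scale",(271,347),(476,207)),("scale",(208,376),(397,207))]:
    for bb in [b]: X=tri(a,bb);print(n,X.round(1),(proj("scene",X)-a).round(1))
E
python3 - <<'E'
import cv2
i=cv2.imread("pics/scene0.png")[200:400,160:300];j=cv2.imread("pics/top0.png")[190:310,380:490]
cv2.imwrite("pics/b1.png",cv2.convertScaleAbs(cv2.resize(i,(420,600),interpolation=2),alpha=1.6));cv2.imwrite("pics/b2.png",cv2.convertScaleAbs(cv2.resize(j,(550,600),interpolation=2),alpha=1.6))
E
```

```text
origin [[225.5170144  155.76503906]] [[224.76264846 152.08044323]]
scale [ 468.2 -218.7  120.8] [[-31.4  -9. ]]
scale [ 424.4 -229.7  -52.9] [[32.5 -0.7]]
scale [ 594.6 -224.9  109.1] [[-33.9  -5.9]]
scale [ 575.  -227.7  -37.8] [[34.9 -1.3]]
```

View pics/b1.png

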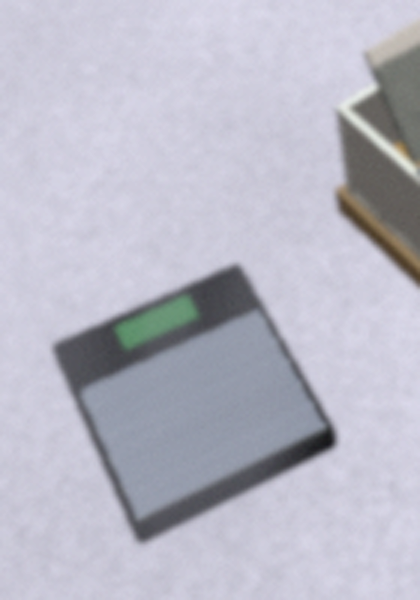

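View pics/b2.png

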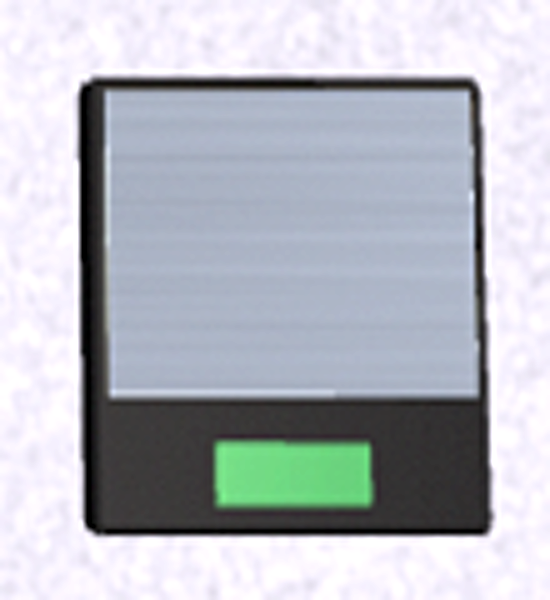

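Run:
```python
from h import *
s=lambda u,v:(160+u/3,200+v/3); t=lambda u,v:(380+u/5,190+v/5)
for a,b in [(s(240,265),t(92,530)),(s(55,345),t(490,530)),(s(335,437),t(85,82)),(s(140,540),t(478,82)),(s(193,296),t(215,505)),(s(122,347),t(372,507))]:
    X=tri(a,b);print(X.round(1),(proj("scene",X)-a).round(1),(proj("top",X)-b).round(1))
```

```text
[ 430.9 -157.1   15.5] [[0.2 0. ]] [[0.2 0.1]]
[ 427.6 -284.5   18.6] [[-0.1 -0. ]] [[-0.1 -0. ]]
[ 577.6 -162.5   11.6] [[0.6 0. ]] [[0.5 0.2]]
[ 575.  -290.9   10.1] [[-0.7 -0.1]] [[-0.6 -0.3]]
[ 438.5 -195.6   18.2] [[-0.6 -0. ]] [[-0.5 -0.2]]
[ 436.6 -250.     0.5] [[-1.5 -0.2]] [[-1.4 -0.7]]
```

The cameras check out: the scale lies at z≈10–18 and the origin projects onto the base. The fingertips, though, show about 30 mm above the reported TCP, with both open and shut hand, so the fingers passed over the strip. I'll back off, go lower by eye and verify.

```bash
python3 -m creep '[[-1,0,0,0.015,0],[-1,-0.02,-0.0037,0,0],[-1,-0.03,-0.0055,0,0],[-1,-0.03,-0.0055,0,0],[-1,0,0,-0.02,0],[-1,0,0,-0.025,0],[-1,0,0,0,0]]'; python3 look.py a5
```

```text
time: 3.9
position: [474.8, 208.0, 150.6]
tcp_rot: [-180.0, -0.1, -169.7]
wrist_force: [0.1, -0.5, -0.2]
width: 0.001
```

View pics/a5.png

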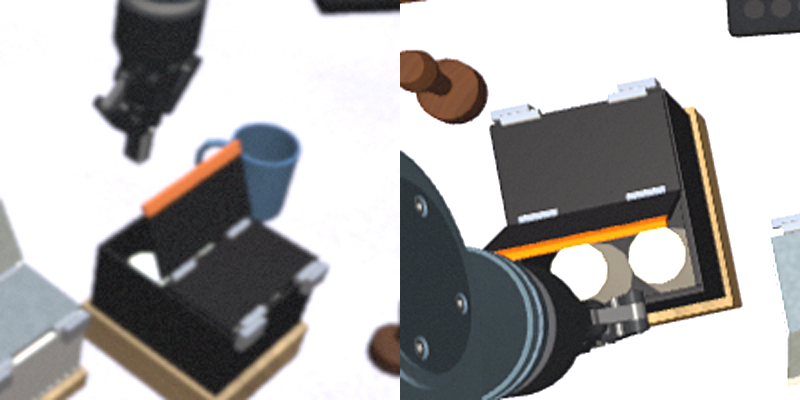

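Run:
```python
from h import *
for z in (150,160,170,180,190): print(z,proj("scene",[474.8,208,z])[0],proj("scene",[485.6,210,z])[0])
```

```text
150 [406.27871498 184.45887807] [410.4733942  187.12507162]
160 [406.88907226 180.61242259] [411.12101656 183.27772474]
170 [407.50926524 176.7039827 ] [411.77913621 179.36801631]
180 [408.13953362 172.73204795] [412.44801047 175.39441772]
190 [408.78012493 168.69505841] [413.12790513 171.35535001]
```

The tip shows at true z≈185 (offset +33 mm), now below the strip at 207. Pushing.

```bash
python3 -m creep '[[-1,0.0197,0.0037,-0.006,0],[-1,0.0197,0.0037,0,0],[-1,0.005,0.0009,0,0],[-1,0.005,0.0009,0,0],[-1,0.005,0.0009,0,0],[-1,0.005,0.0009,0,0],[-1,0.005,0.0009,0,0],[-1,0.005,0.0009,0,0],[-1,0,0,0,0]]'; python3 look.py a6
```

```text
time: 5.12
position: [546.0, 221.1, 144.8]
tcp_rot: [180.0, 0.0, -169.7]
wrist_force: [0.4, 0.1, -0.6]
width: -0.0
```

View pics/a6.png

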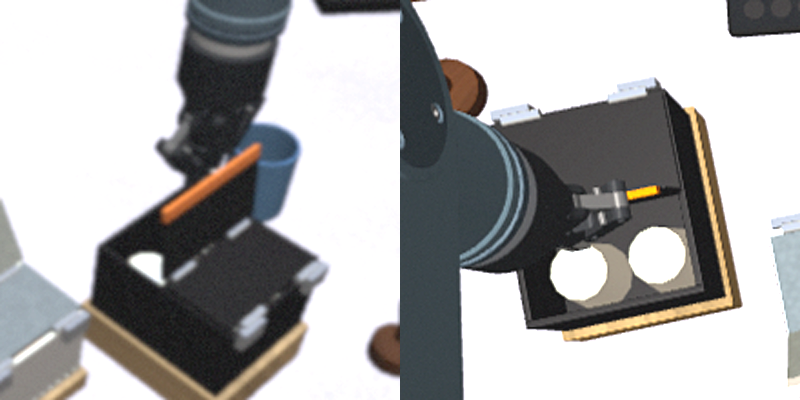

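The panel is swinging, now near upright and with no side effects. I'll continue in an arc back and down.

```bash
python3 -m creep '[[-1,0.0052,0.001,0,0],[-1,0.0052,0.001,0,0],[-1,0.0052,0.001,0,0],[-1,0.005,0.0009,0,0],[-1,0.005,0.0009,0,0],[-1,0.0069,0.0013,-0.004,0],[-1,0.0069,0.0013,-0.005,0],[-1,0.0049,0.0009,-0.005,0],[-1,0.0049,0.0009,-0.005,0],[-1,0,0,0,0]]'; python3 look.py a7
```

```text
time: 6.48
position: [594.4, 230.1, 125.0]
tcp_rot: [-180.0, -0.1, -169.7]
wrist_force: [0.4, -0.5, 0.2]
width: -0.002
```

View pics/a7.png

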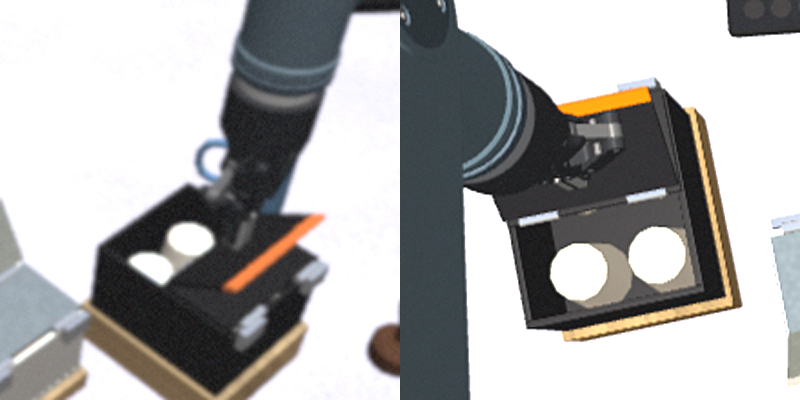

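```bash
python3 -m creep '[[-1,0.004,0.0007,-0.004,0],[-1,0.004,0.0007,-0.004,0],[-1,0.004,0.0007,-0.004,0],[-1,0.003,0.0006,-0.002,0],[-1,0,0,0,0]]'; python3 look.py a8
```

```text
time: 7.2
position: [609.9, 233.0, 111.7]
tcp_rot: [180.0, 0.0, -169.7]
wrist_force: [0.4, 0.2, 0.4]
width: 0.001
```

View pics/a8.png

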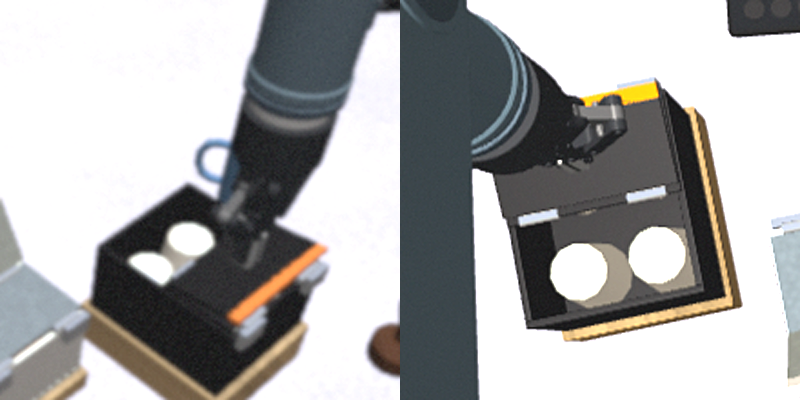

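Almost flat. I'll press down slowly and watch the force.

```bash
python3 -m creep '[[-1,0,0,-0.002,0],[-1,0,0,-0.002,0],[-1,0,0,0,0]]'; python3 -m creep '[[-1,0,0,-0.002,0],[-1,0,0,0,0]]'
```

```text
time: 7.68
position: [609.5, 232.9, 108.1]
tcp_rot: [180.0, 0.0, -169.7]
wrist_force: [0.4, 0.0, 1.0]
width: -0.001
time: 7.92
position: [609.3, 232.9, 105.8]
tcp_rot: [-180.0, -0.0, -169.7]
wrist_force: [0.5, -0.0, 0.9]
width: 0.001
```

```bash
python3 -m creep '[[-1,0,0,-0.002,0],[-1,0,0,0,0]]';python3 -m creep '[[-1,0,0,-0.001,0],[-1,0,0,0,0]]'; python3 look.py a9
```

```text
time: 8.18
position: [609.5, 232.9, 105.3]
tcp_rot: [-180.0, 0.0, -169.7]
wrist_force: [-1.3, -1.2, 7.5]
width: 0.005
time: 8.43
position: [609.5, 233.0, 105.2]
tcp_rot: [-180.0, 0.1, -169.7]
wrist_force: [-3.3, -0.8, 12.2]
width: -0.001
```

View pics/a9.png

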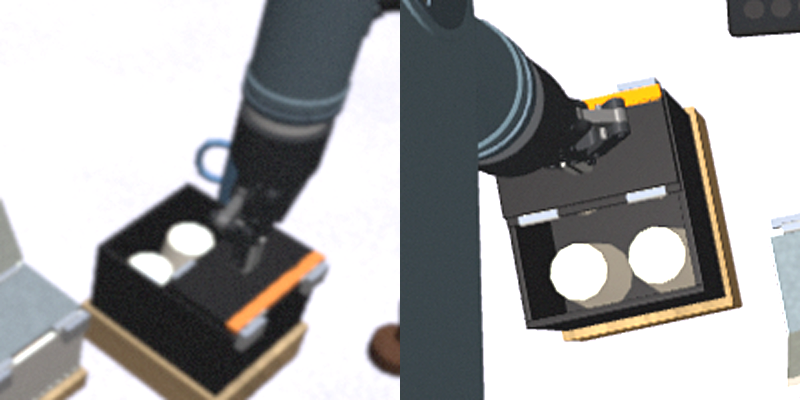

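There is a hard stop with 12 N, so the panel is down. I'll lift straight off, retreat to the side and verify.

```bash
python3 -m creep '[[-1,0,0,0.01,0],[-1,0,0,0.03,0],[-1,0,0,0.05,0],[-1,0,0,0.05,0],[-1,-0.05,0,0.02,0],[-1,-0.06,0,0,0],[-1,-0.06,0,0,0],[-1,-0.06,0,0,0],[-1,0,0,0,0],[-1,0,0,0,0]]'; python3 look.py a10
python3 - <<'E'
from rig import env;import cv2
for n in("scene","top"): cv2.imwrite(f"pics/{n}9.png",cv2.cvtColor(env.get_image(n),cv2.COLOR_RGB2BGR))
a,b=[cv2.imread(f"pics/scene{k}.png")[170:310,260:390] for k in(0,9)]
print("white diff scene",cv2.absdiff(a,b).mean())
i=cv2.hconcat([cv2.convertScaleAbs(cv2.resize(x,(390,420)),alpha=1.5) for x in(a,b)]);cv2.imwrite("pics/w.png",i)
E
```

```text
time: 9.78
position: [379.9, 233.1, 263.5]
tcp_rot: [180.0, 0.1, -169.7]
wrist_force: [0.0, 0.2, 0.1]
width: -0.003
white diff scene 0.9796520146520147
```

View pics/a10.png

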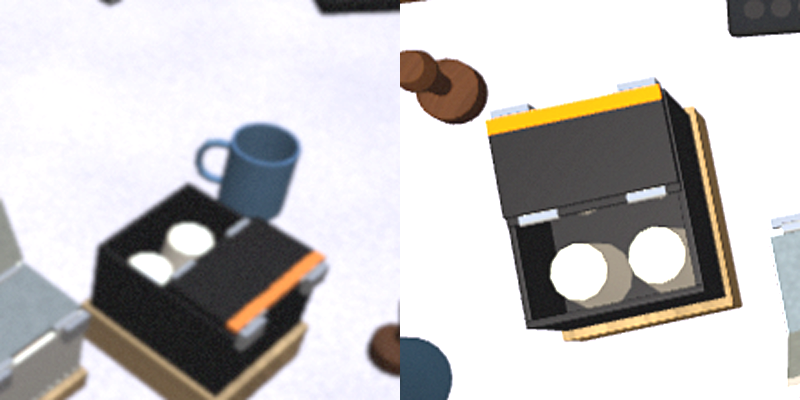

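View pics/w.png

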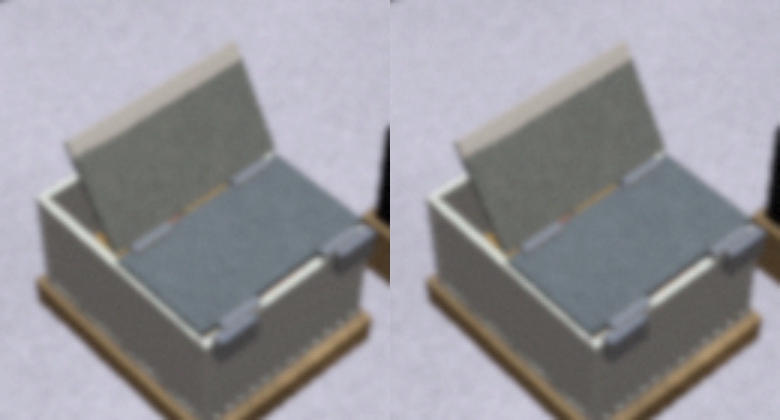

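The white cover is unchanged and the orange panel lies on the rear panel. As a numeric check I'll triangulate the strip ends and the front edge.

Run:
```python
from h import *
s=lambda u,v:(340+u/2,90+v/2); t=lambda u,v:(30+(u-400)*.55,90+v*.55)
for n,a,b in [("tip-y",s(231,331),t(662,86)),("tip+y",s(325,255),t(488,122)),("h-y",s(170,287),t(680,185)),("h+y",s(250,219),t(506,218))]:
    X=tri(a,b);print(n,X.round(1),(proj("scene",X)-a).round(1))
c,q=np.cos(.184),np.sin(.184)
for f in (3.14,2.92,2.7):
  for v in(-68,68):
    u=-80*np.cos(f)-0;X=[573.8+c*u-q*v,226.4+q*u+c*v,43.3+92+80*np.sin(f)+5];print(f,v,((proj("scene",X)[0]-[340,90])*2).round(),((proj("top",X)[0]-[30,90])/.55+[400,0]).round())
```

```text
tip-y [665.4 169.9 144.3] [[ 1.4 -0.4]]
tip+y [641.8 305.6 145.2] [[ 0.1 -0. ]]
h-y [590.4 160.8 137.2] [[-0.5  0.1]]
h+y [565.3 289.6 141.3] [[ 2.3 -0.7]]
3.14 -68 [236. 331.] [660.  90.]
3.14 68 [324. 256.] [488. 126.]
2.92 -68 [238. 316.] [655.  86.]
2.92 68 [327. 242.] [478. 123.]
2.7 -68 [237. 300.] [650.  87.]
2.7 68 [327. 226.] [469. 125.]
```

Everything matches fold-flat (3.14): the tip appears at (231,331) and (325,255), against the predicted (236,331) and (324,256). Handing in.

```bash
python3 -c "
from rig import env
env.hand_in();print(env.get_obs()['time'])"
```

```text
the job is handed in; nothing more can be done
the job is handed in; nothing more can be done
```

I folded the black caddy's front panel over onto its rear panel and pressed it down to a hard stop at about 12 N. The arm then retreated clear, and I handed the job in at about 10 s.

**Last checks:**
- **Panel flat:** the orange strip triangulates at z≈145 mm against about 140 expected. Its image position matches the flat (3.14 rad) prediction to within a few pixels.
- **Rear panel:** it looks down on the box in both views, and I saw no lift.
- **White caddy:** its cover looks the same in the before and after pictures.
- **Robot:** it is clear of everything, and the wrist force is about 0.

**What disagreed:** the cameras showed the fingertips about 33 mm above the reported TCP height. Because of this the first push passed over the panel without touching it, so I backed off, went lower by eye and pushed again. The final contact agreed with that offset: reported z was 105 mm where the panel top should be at about 140 mm.

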